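Open the relay bay of the layout's control box by its two-stage catch

ROBOT

A 6-joint arm with a two-finger parallel gripper is mounted at the origin on the work surface; the furniture and walls round the work are solid. World frame = base frame: x ahead of the robot, y to its left, z up, the work surface at z = 0. Lengths are in m, angles in degrees, forces in N, time in s.
With the tool pointing down it reaches from about 0.375 to 0.9 m from the base axis. Payload 3.1 kg.
Tool frame: the origin (TCP) lies midway between the tips of the shut fingers; the grasp point (between the pads) lies 19 mm behind it; z points along the fingers, y is the line along which they close (so a half turn about z gives the same grasp; the last joint's range is limited). The gripper opens to 87 mm and grips with 3 to 60 N. Pads are 19 mm wide; open, the fingers measure 117 mm over their backs; the gripper's body (75 mm by 190 mm) begins 51 mm behind the grasp point.
Start: joints at [62.195, 30.224, 82.088, -0, 67.689, -10.227], TCP at [0.189, 0.596, 0.223] pointing down, gripper open.
Joint ranges: [-176.69, 176.69], [-43.24, 126.21], [12.49, 139.97], [-82, 262], [0, 151.66], [-163.58, 163.58]. Speed limits (degrees/s): [159.86, 159.86, 180, 180, 180, 180].

INTERFACE

Orientations are given as a 3x3 rotation matrix whose columns are the frame's x, y, z axes.
In Python, from rig import bot, eyes, probe_bus gives the robot as it stands (bot), with the cameras (eyes) and the readings (probe_bus).
- The arm moves only by the shell command python3 steer.py 'ROWS'. ROWS is rows parted by semicolons, their numbers by spaces, 1 to 20 of them, each of 7 numbers: dx, dy, dz in m, then a rotation vector rx, ry, rz in degrees, then the opening from 0.0 (shut) to 1.0 (fully open); each row is the pose to reach, as a shift and turn from the pose commanded when the command began, along the tool's axes at that moment; what a row does not reach only later rows make up. A row lasts 1/10 s, in which the tool goes at most 0.05 m and 8.59 degrees, less where a joint would pass 70% of its speed; a pose out of reach is approached as far as the arm can. The fingers move at their own pace and stop on an object; the grip force is fixed at half the most. Time passes only in rows, so rows that do not move let the fingers close. It prints the time, the measured TCP pose, the force, the opening and the grip force at its end.
- probe_bus.read_state(): the state, without advancing time (a new reading comes with each control period).
- eyes.capture(name): name is "scene" or "top"; returns a dict with "color" (480x640x3 uint8, red, green, blue), "K" (3x3 intrinsics, pixels), "view" (4x4, takes a point from world to camera coordinates). Camera axes: x right, y up, looking along -z (the intrinsics and any distortion apply to the point x, -y, -z); pixel columns grow to the right and rows downward; lengths in m; the calibration is good to about 2 mm. A picture is of the moment at which its call begins. There is no depth.
- bot.hand_in(): hands the job in; it is judged then, once.
The state is a dict: "time_s": time; "joint_positions": joint angles; "qvel": joint speeds; "tau": joint torques, N m; "position": TCP position; "tcp_rot": TCP orientation; "force": force on the tool from outside, world axes, zero at the start; "moment": the same for the moment, N m; "opening": opening from 0.0 (shut) to 1.0 (fully open); "grasp_force": force on a finger pad.
Only numpy, scipy, OpenCV 4.12 (cv2) and the standard library are available. Lean on these libraries where they do the work, as an engineer would, in place of code of your own. Each camera call takes 0.05 s, during which the arm holds its last target. There are 200 camera calls.

TASK

Open the relay bay of the control box: press the thumb tab of the safety slide down and, keeping it down, slide it all the way away from the latch until it springs up in its free notch, then lift the latch by its fin and throw it back toward you past upright, and last raise the cover by its bow handle until it stands upright by itself. The tab is only moulded plastic on a light spring and the top of the box stands on packing of uncertain height, so feel for the tab and go gently, neither forcing it nor levering the latch against the slide, and leave the things lying round about where they are.

Things in the scene. Friction and masses are not known exactly. Their poses are not given: they have to be found in the camera images.
- relay_box: Base of the grey steel control box, 170 (x) x 220 (y) x 62 mm, screwed to the board. Origin under its centre; z up; its front (catch) is -x, cover hinge at +x. NOT measured: the top unit (deck x -91 to -20 mm, catch, cover) stands on packing strips: yaw as the base, but up to 2 mm off in x and y and up to 8 mm lower or higher than the five points below. Nominal deck top z 77 mm.
- tab_place (a point): Box axes. Nominal centre of the safety slide's black thumb tab, top face 22 (x) x 30 (y) mm, 24 above the deck; lip 3 high, 3 wide along its -y end. Tab goes down on a spring: 5 N to start, +2 N/mm, stop at 4 mm (13 N); may bear 18 N at most. Grey housing round it: 16 high, 32 (x) x 74 (y) mm. Friction of a finger on top carries it along, the lip helps.
- safety_slide (a joint): Travel (m) of the slide toward -y of the box, away from the latch: 0 locked, 0.0135 hard end. A hidden gate blocks it unless the tab is kept down 3 mm or more (over 11 N) till past 0.011, where the tab springs up when let go: free notch. Friction about 1.5 N; stays where left. Its steel tongue, 12 to 15 mm above the deck, lies over the latch's -y edge and bars the latch up to 8 mm travel.
- fin_place (a point): Box axes. Nominal centre, with the latch down, of the latch's upright grip fin: 26 (x) x 10 (y) x 25 (z) mm, 11 to 36 above the deck; pinch it across y. The fin's centre is 51 mm ahead (+x) of and 15.5 above the latch's hinge axis. Free beside it: 25 mm each way in y, down to 12 above the deck.
- latch_axis (a point): Box axes. Nominal place of the latch's hinge axis (along box y), 8 above the deck, near the front edge. While the safety slide still bars the latch, do not pull its fin up with more than 15 N.
- latch (a joint): Angle (rad) of the flat steel main latch, 76 x 32 x 5 mm, lying 6 to 11 above the deck, nose over the cover's front edge: 0 down, grows as its fin is lifted and thrown back toward the robot (-x), 1.57 upright, hard end 2.5. Light hinge (0.03 N m friction, 0.1 kg lever); well past upright it may fall on to its stop.
- bow_place (a point): Box axes. Nominal middle, with the cover shut, of the cover's bow handle: round dark bar 10 mm thick along y, 90 mm between posts, 34 above the cover's top (39 above the deck), 75 mm in front (-x) of and 36.5 above the cover's hinge axis.
- cover_axis (a point): Box axes. Nominal place of the cover's hinge axis (along box y), 2.5 above the deck, at the back.
- cover (a joint): Angle (rad) of the aluminium bay cover, 102 (x) x 216 (y) x 5 mm, 0.16 to 0.26 kg, top 5 above the deck: 0 shut, grows as its front edge is raised, 1.57 upright, hard end 1.9. Stiff hinge (0.25 N m) holds it where it is left.
- screwdriver: red screwdriver, 170 mm, lying; origin under its middle; bystander
- relay_pack: flat yellow pack 62 x 85 x 12 mm, lying; origin under its centre; bystander
- lamp_box: brown card box 50 x 70 x 22 mm, lying; origin under its centre; bystander
- film_can: black film canister, diameter 35, 54 mm high, standing; origin under its centre; bystander

How it is judged:
By the outcome, as a careful person would: the job done as asked, in the order asked, and still so for the second after the job is handed in, with the robot touching nothing.
It also fails if it takes over 66 s, if anything falls off the work surface, if the arm or the gripper's body presses on something with over 40 N, if the wrist force passes 120 N, or if a joint passes its speed limit or range.

## Working session

There is one attempt and no reset: what is moved stays moved. The work goes in short steps, Python scripts to look and compute and a shell command to move; the robot and the scene stay as the last step left them, time stands still between calls to the robot, and variables do not carry over. Pictures are saved under pics/ and viewed, at most 10 in all, crops included, and the job is handed in when it is done.

```bash
ls; mkdir -p pics; python3 - <<'E'
from rig import bot, eyes, probe_bus
import cv2,numpy as np
s=probe_bus.read_state()
print(s['time_s'],s['position'],np.round(s['tcp_rot'],3).tolist(),s['force'],s['opening'])
for n in("scene","top"):
    c=eyes.capture(n); cv2.imwrite(f'pics/{n}0.png',c['color'][:,:,::-1]); print(n,c['K'].tolist(),np.round(c['view'],4).tolist(),[k for k in c])
E
```

```text
pics
rig.py
steer.py
0.0 [0.1883727  0.59515055 0.22156578] [[-0.953, 0.302, -0.001], [0.302, 0.953, -0.002], [0.0, -0.002, -1.0]] [-0.27662279 -0.04689455 -0.17623768] 0.9997009309902012
scene [[468.1024807969862, 0.0, 318.5660220166513], [0.0, 468.1024807969862, 234.26109598369075], [0.0, 0.0, 1.0]] [[0.5837, -0.8118, -0.0185, -0.3405], [0.6203, 0.4311, 0.6553, -0.4031], [-0.5239, -0.394, 0.7552, -0.9054], [0.0, 0.0, 0.0, 1.0]] ['color', 'K', 'view']
top [[471.37762559057694, 0.0, 314.4430224989009], [0.0, 471.37762559057694, 249.87002325381917], [0.0, 0.0, 1.0]] [[0.0051, -0.9999, 0.0103, -0.0302], [0.9922, 0.0063, 0.1249, -0.5372], [-0.1249, 0.0096, 0.9921, -0.9717], [0.0, 0.0, 0.0, 1.0]] ['color', 'K', 'view']
```

View pics/scene0.png

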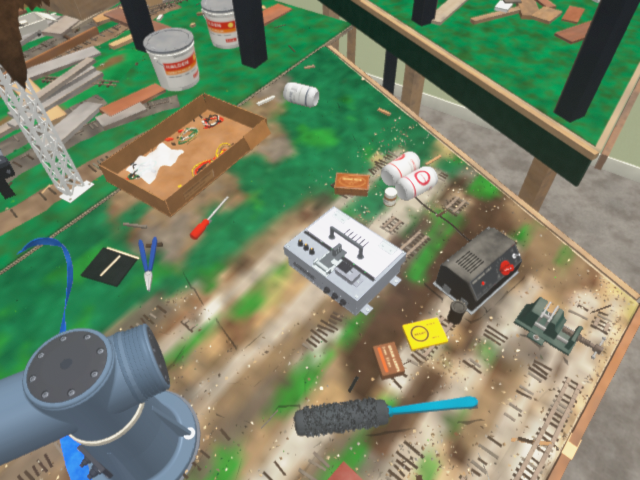

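View pics/top0.png

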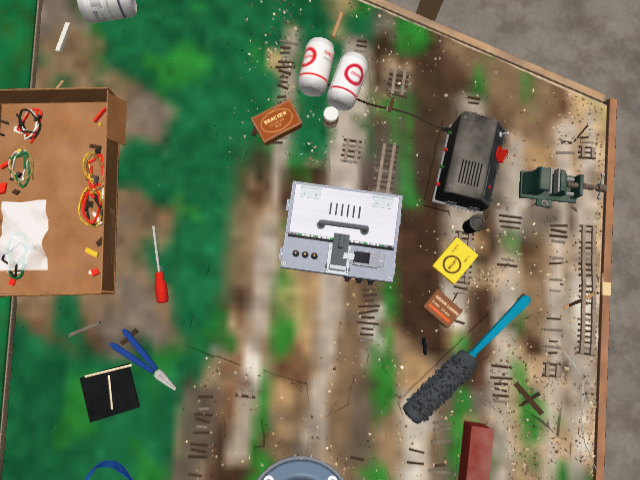

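The scene view shows the grey box around (345,258) and the top view around (342,232), with the latch and slide at its front. The film can, yellow pack and brown box stand to its right (−y), and the screwdriver is to the left. Next I'll zoom in on the box.

```bash
python3 - <<'E'
import cv2,numpy as np
a=cv2.imread('pics/top0.png')[170:295,270:415]; b=cv2.imread('pics/scene0.png')[195:320,275:415]
cv2.imwrite('pics/ct.png',cv2.resize(a,None,fx=5,fy=5,interpolation=cv2.INTER_CUBIC)[:600])
cv2.imwrite('pics/cs.png',cv2.resize(b,None,fx=5,fy=5,interpolation=cv2.INTER_CUBIC)[:600])
E
```

```text
(no output)
```

View pics/ct.png

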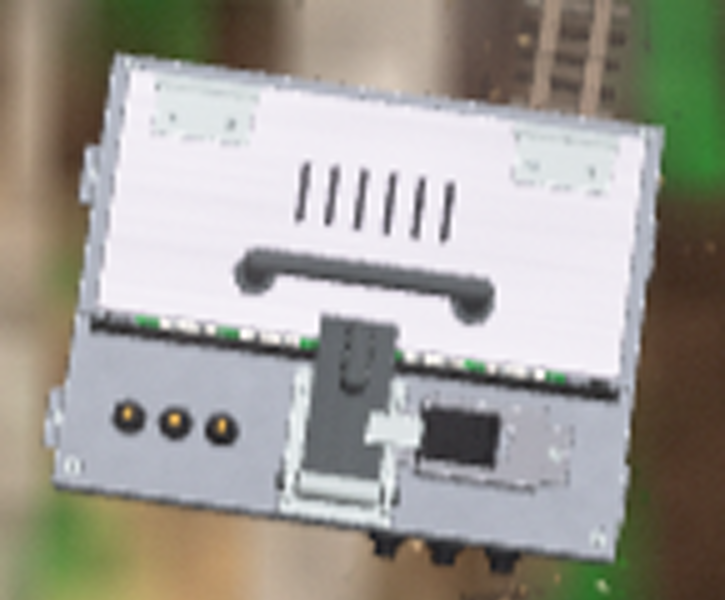

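View pics/cs.png

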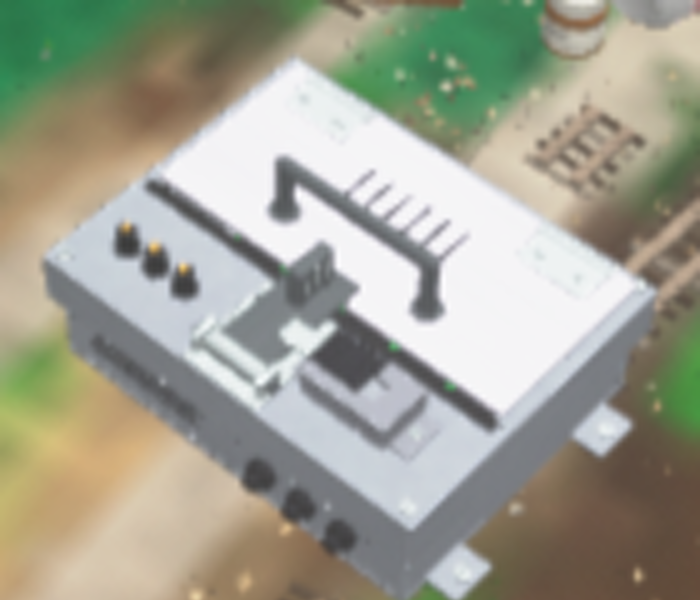

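Top crop: black tab centred near (461,437), tongue on its left, bow bar from (253,257) to (487,290), fin top near (355,355). Scene crop: tab near (348,360), bow from (285,160) to (435,258), fin top edge from (293,268) to (325,245). I'll triangulate these points.

```bash
cat > h.py <<'E'
import numpy as np,cv2
from rig import bot, eyes, probe_bus
def cam(n):
    c=eyes.capture(n); V=np.array(c['view']); return c,np.array(c['K']),V
CAM={'top':cam('top'),'scene':cam('scene')}
def ray(n,p):
    _,K,V=CAM[n]; d=np.linalg.inv(K)@[p[0],p[1],1]; R=V[:3,:3]; 
    return -R.T@V[:3,3], R.T@np.array([d[0],-d[1],-d[2]])
def tri(pt,ps):
    (a,u),(b,w)=ray('top',pt),ray('scene',ps)
    A=np.c_[u,-w]; s=np.linalg.lstsq(A,b-a,rcond=None)[0]
    return (a+s[0]*u+b+s[1]*w)/2, np.linalg.norm(a+s[0]*u-b-s[1]*w)
def onplane(n,p,z):
    a,u=ray(n,p); return a+u*(z-a[2])/u[2]
T=lambda u,v:((u+.5)/5-.5+270,(v+.5)/5-.5+170)
S=lambda u,v:((u+.5)/5-.5+275,(v+.5)/5-.5+195)
E
python3 - <<'E'
from h import *
P=dict(FL=((55,487),(45,262)),FR=((613,560),(408,527)),BR=((662,128),(655,292)),BL=((118,57),(297,60)),
bow0=((253,257),(285,160)),bow1=((487,290),(435,258)),tab=((461,437),(348,360)),finback=((358,325),(325,245)),finfront=((353,388),(293,268)))
r={}
for k,(t,s) in P.items():
    r[k],e=tri(T(*t),S(*s)); print(k,np.round(r[k]*1000,1),round(e*1000,1))
f=r['FR']-r['FL'];b=r['bow1']-r['bow0'];c=r['BR']-r['BL']
for d in(f,b,c): print(np.degrees(np.arctan2(d[0],-d[1])),np.linalg.norm(d))
E
```

```text
FL [497.6  41.7  69.5] 1.6
FR [ 468.4 -185.3   74.6] 0.5
BR [ 648.8 -209.    70.7] 0.4
BL [678.1  17.9  70.7] 1.3
bow0 [585.6 -38.1 113.3] 1.7
bow1 [ 572.3 -130.2  117.2] 1.8
tab [ 516.  -121.5   95.2] 0.5
finback [559.5 -79.7 104.7] 0.2
finfront [533.9 -77.9 111.9] 2.3
-7.343493368972769 0.22892025054185966
-8.2000710166215 0.09318031119525283
-7.346578943005452 0.2287585785162997
```

```bash
R="-0.528 -0.581 0.03 0 0 -10.2 0"; python3 steer.py '-0.528 -0.581 0.03 0 0 -10.2 0;-0.528 -0.581 0.03 0 0 -10.2 0;-0.528 -0.581 0.03 0 0 -10.2 0;-0.528 -0.581 0.03 0 0 -10.2 0;-0.528 -0.581 0.03 0 0 -10.2 0;-0.528 -0.581 0.03 0 0 -10.2 0;-0.528 -0.581 0.03 0 0 -10.2 0;-0.528 -0.581 0.03 0 0 -10.2 0;-0.528 -0.581 0.03 0 0 -10.2 0;-0.528 -0.581 0.03 0 0 -10.2 0;-0.528 -0.581 0.03 0 0 -10.2 0;-0.528 -0.581 0.03 0 0 -10.2 0;-0.528 -0.581 0.03 0 0 -10.2 0;-0.528 -0.581 0.03 0 0 -10.2 0;-0.528 -0.581 0.03 0 0 -10.2 0;-0.528 -0.581 0.03 0 0 -10.2 0;-0.528 -0.581 0.03 0 0 -10.2 0;-0.528 -0.581 0.093 0 0 -10.2 0;-0.528 -0.581 0.093 0 0 -10.2 0;-0.528 -0.581 0.093 0 0 -10.2 0'
python3 - <<'E'
from rig import bot, eyes, probe_bus
import numpy as np
s=probe_bus.read_state(); print(s['time_s'],s['joint_positions'],s['position'],np.round(s['tcp_rot'],3).tolist(),s['force'],s['moment'],s['opening'])
E
```

```text
time_s: 2.2
position: [0.5141, -0.1159, 0.1272]
tcp_rot: [[-0.992, 0.128, -0.006], [0.128, 0.992, 0.003], [0.007, 0.002, -1.0]]
force: [0.1, -0.9, 0.6]
opening: 0.011
grasp_force: 0.0
2.2 [-2.48703999e+01  3.08582996e+01  1.00985480e+02  1.73356072e-02
  4.85607007e+01 -1.07510027e+02] [ 0.5140657  -0.11587605  0.12720294] [[-0.992, 0.128, -0.006], [0.128, 0.992, 0.003], [0.007, 0.002, -1.0]] [ 0.14760983 -0.90991761  0.55334854] [-0.00253613  0.00029825 -0.03089511] 0.010982278202264042
```

```bash
python3 steer.py '-0.0026 -0.0008 0.02 0 0 0 0;-0.0026 -0.0008 0.02 0 0 0 0;-0.0026 -0.0008 0.02 0 0 0 0;-0.0026 -0.0008 0.02 0 0 0 0'
python3 - <<'E'
from h import *
a=CAM['top'][0]['color'][170:290,270:415,::-1]; b=CAM['scene'][0]['color'][195:315,275:415,::-1]
cv2.imwrite('pics/p2.png',cv2.resize(np.hstack([a,b]),(798,336),interpolation=cv2.INTER_CUBIC))
E
```

```text
time_s: 2.6
position: [0.5197, -0.1186, 0.1109]
tcp_rot: [[-0.992, 0.128, 0.002], [0.128, 0.992, -0.001], [-0.002, -0.001, -1.0]]
force: [0.4, 0.4, -0.8]
opening: 0.007
grasp_force: 0.0
```

View pics/p2.png

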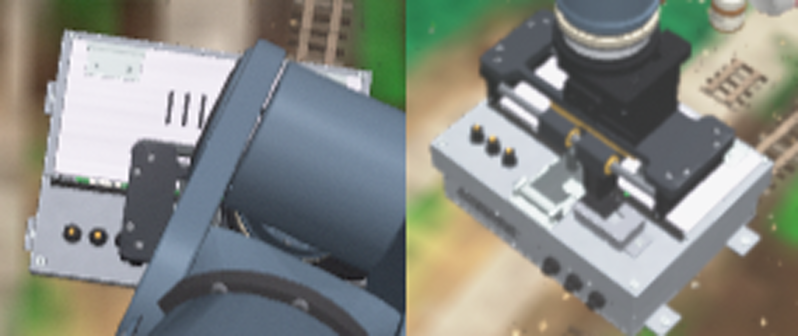

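The shut fingers stand over the tab: in the right half of the crop they meet it at about (598,210). I'll recentre and start feeling downward.

```bash
python3 steer.py '0.0033 0.0012 0.006 0 0 0 0;0.0033 0.0012 0.011 0 0 0 0;0.0033 0.0012 0.012 0 0 0 0;0.0033 0.0012 0.013 0 0 0 0;0.0033 0.0012 0.013 0 0 0 0;0.0033 0.0012 0.013 0 0 0 0'
```

```text
time_s: 3.3
position: [0.5153, -0.1167, 0.0969]
tcp_rot: [[-0.992, 0.128, -0.001], [0.128, 0.992, 0.001], [0.001, 0.001, -1.0]]
force: [-1.8, 1.1, 5.5]
opening: 0.007
grasp_force: 3.2
```

```bash
python3 steer.py '0 0 0.0005 0 0 0 0;0 0 0.001 0 0 0 0;0 0 0.001 0 0 0 0'
```

```text
time_s: 3.6
position: [0.5153, -0.1167, 0.0961]
tcp_rot: [[-0.992, 0.128, -0.001], [0.128, 0.992, 0.001], [0.001, 0.0, -1.0]]
force: [-1.8, 1.1, 6.9]
opening: 0.006
grasp_force: 4.0
```

```bash
python3 steer.py '0 0 0.0005 0 0 0 0;0 0 0.001 0 0 0 0;0 0 0.001 0 0 0 0'
```

```text
time_s: 3.9
position: [0.5154, -0.1167, 0.0953]
tcp_rot: [[-0.992, 0.128, -0.001], [0.128, 0.992, 0.001], [0.001, 0.0, -1.0]]
force: [-2.3, 1.1, 9.3]
opening: 0.005
grasp_force: 4.8
```

```bash
python3 steer.py '0 0 0.0005 0 0 0 0;0 0 0.001 0 0 0 0;0 0 0.0015 0 0 0 0;0 0 0.0015 0 0 0 0;0 0 0.0015 0 0 0 0'
```

```text
time_s: 4.4
position: [0.5154, -0.1167, 0.0942]
tcp_rot: [[-0.992, 0.128, -0.001], [0.128, 0.992, 0.0], [0.001, 0.0, -1.0]]
force: [-3.7, 1.7, 11.1]
opening: 0.008
grasp_force: 5.9
```

```bash
python3 steer.py '0 0 0.0004 0 0 0 0;0 0 0.0009 0 0 0 0;0 0 0.0009 0 0 0 0'
```

```text
time_s: 4.7
position: [0.5154, -0.1167, 0.0937]
tcp_rot: [[-0.992, 0.128, -0.001], [0.128, 0.992, 0.0], [0.001, 0.0, -1.0]]
force: [-3.9, 2.4, 14.6]
opening: 0.002
grasp_force: 7.3
```

```bash
python3 steer.py '0 -0.001 -0.0002 0 0 0 0;0 -0.002 -0.0002 0 0 0 0;0 -0.003 -0.0002 0 0 0 0;0 -0.004 -0.0002 0 0 0 0;0 -0.004 -0.0002 0 0 0 0'
```

```text
time_s: 5.2
position: [0.5149, -0.1207, 0.0937]
tcp_rot: [[-0.992, 0.128, -0.001], [0.128, 0.992, 0.0], [0.001, 0.0, -1.0]]
force: [-3.3, 1.5, 13.3]
opening: 0.007
grasp_force: 6.6
```

```bash
python3 steer.py '0 -0.001 0 0 0 0 0;0 -0.002 0 0 0 0 0;0 -0.003 0 0 0 0 0;0 -0.004 0 0 0 0 0;0 -0.005 0 0 0 0 0;0 -0.006 0 0 0 0 0;0 -0.007 0 0 0 0 0;0 -0.007 0 0 0 0 0'
```

```text
time_s: 6.0
position: [0.514, -0.1277, 0.0937]
tcp_rot: [[-0.992, 0.128, -0.001], [0.128, 0.992, 0.0], [0.001, 0.0, -1.0]]
force: [-2.5, 2.0, 13.2]
opening: 0.006
grasp_force: 6.6
```

```bash
python3 steer.py '0 -0.001 0 0 0 0 0;0 -0.002 0 0 0 0 0;0 -0.003 0 0 0 0 0;0 -0.003 0 0 0 0 0'
```

```text
time_s: 6.4
position: [0.5136, -0.1302, 0.0937]
tcp_rot: [[-0.992, 0.129, -0.001], [0.129, 0.992, 0.001], [0.001, 0.001, -1.0]]
force: [-2.7, 3.4, 13.7]
opening: 0.004
grasp_force: 6.7
```

```bash
python3 steer.py '0 0 -0.005 0 0 0 0;0 0 -0.02 0 0 0 0;0 0 -0.045 0 0 0 0;-0.026 0.055 -0.045 0 0 0 0.25;-0.026 0.055 -0.045 0 0 0 0.25;-0.026 0.055 -0.045 0 0 0 0.25;-0.026 0.055 -0.045 0 0 0 0.25'
python3 - <<'E'
from h import *
b=CAM['scene'][0]['color'][175:315,265:425,::-1]
cv2.imwrite('pics/p3.png',cv2.resize(b,None,fx=4,fy=4,interpolation=cv2.INTER_CUBIC))
E
```

```text
time_s: 7.1
position: [0.5461, -0.0797, 0.1367]
tcp_rot: [[-0.992, 0.127, -0.002], [0.127, 0.992, 0.0], [0.002, -0.0, -1.0]]
force: [-0.0, -0.5, -0.1]
opening: 0.227
grasp_force: 0.0
```

View pics/p3.png

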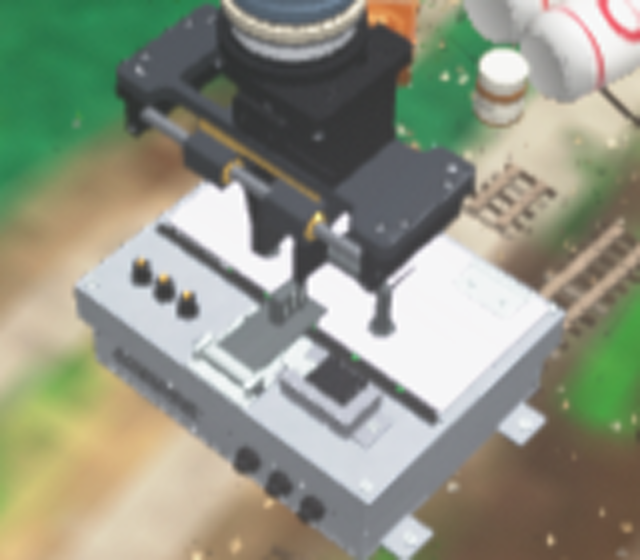

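The slide now sits clear of the latch, with its tongue off the latch edge and the tab up at (335,378). The open fingers are above the fin at (290,300). I'll lower them and pinch it.

```bash
python3 steer.py '0 0 0.02 0 0 0 0.25;0 0 0.03 0 0 0 0.25;0 0 0.04 0 0 0 0.25;0 0 0.049 0 0 0 0.25;0 0 0.049 0 0 0 0.25'
```

```text
time_s: 7.7
position: [0.546, -0.0797, 0.087]
tcp_rot: [[-0.992, 0.129, -0.003], [0.129, 0.992, 0.001], [0.003, 0.001, -1.0]]
force: [-0.6, -0.6, 0.2]
opening: 0.254
grasp_force: 0.0
```

```bash
python3 steer.py '0 0 0 0 0 0 0.1;0 0 0 0 0 0 0.0;0 0 0 0 0 0 0;0 0 0 0 0 0 0;0 0 0 0 0 0 0'
```

```text
time_s: 8.2
position: [0.5475, -0.0786, 0.0888]
tcp_rot: [[-0.992, 0.129, 0.001], [0.129, 0.992, 0.001], [-0.001, 0.002, -1.0]]
force: [1.8, 4.5, 0.8]
opening: 0.113
grasp_force: 30.0
```

```bash
python3 steer.py '0.0007 0 -0.0035 0 -4 0 0;0.0016 0 -0.0071 0 -8 0 0;0.0016 0 -0.0071 0 -8 0 0'
```

```text
time_s: 8.5
position: [0.5456, -0.0785, 0.0963]
tcp_rot: [[-0.981, 0.13, 0.142], [0.128, 0.992, -0.018], [-0.143, 0.001, -0.99]]
force: [3.8, 6.0, -4.2]
opening: 0.113
grasp_force: 30.0
```

```bash
python3 steer.py '0.0016 0 -0.0071 0 -8 0 0;0.0042 0 -0.014 0 -16 0 0;0.0077 0 -0.0204 0 -24 0 0;0.012 0 -0.0263 0 -32 0 0;0.0171 0 -0.0315 0 -40 0 0;0.0171 0 -0.0315 0 -40 0 0;0.0171 0 -0.0315 0 -40 0 0'; python3 -c "
from rig import bot, eyes, probe_bus;print(probe_bus.read_state()['joint_positions'].round(1))"
```

```text
time_s: 9.2
position: [0.5609, -0.061, 0.2032]
tcp_rot: [[-0.793, 0.165, 0.586], [0.117, 0.986, -0.119], [-0.597, -0.026, -0.802]]
force: [0.6, 0.5, -0.0]
opening: 0.008
grasp_force: 0.0
[ -20.6   20.7  120.2   63.9    6.1 -163.5]
```

```bash
python3 - <<'E'
from h import *
b=CAM['scene'][0]['color'][175:315,265:425,::-1]
cv2.imwrite('pics/p4.png',cv2.resize(b,None,fx=4,fy=4,interpolation=cv2.INTER_CUBIC))
s=probe_bus.read_state(); print(s['position'],s['force'],s['opening'],s['time_s'],s['joint_positions'].round(1),s['qvel'].round(1))
E
```

```text
[ 0.56233086 -0.06018912  0.20467245] [-0.09971065 -0.43858539 -0.15643456] 0.00645456003096485 9.3 [ -20.5   20.6  120.1   63.8    6.1 -163.5] [-0.8  2.2  0.1 -1.1  0.5 -0. ]
```

View pics/p4.png

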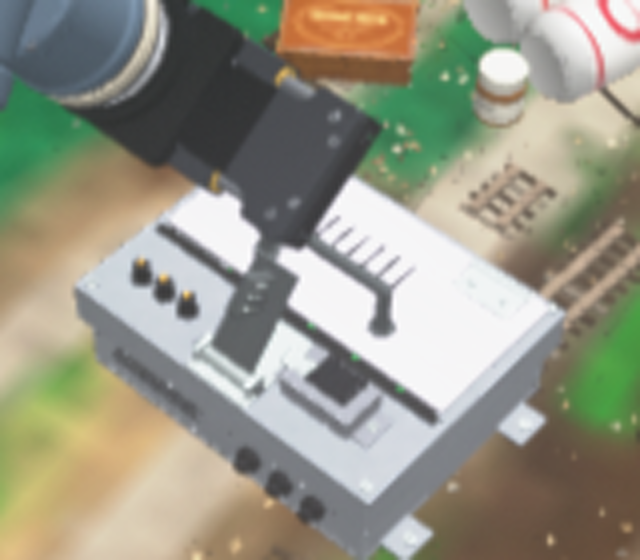

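The latch stands part-raised at roughly 50–60°, holding there by friction, and the fingers slipped off its fin when joint 6 reached its limit. I'll bring the tool back upright and push the latch the rest of the way from behind with shut fingers.

```bash
cat > go.py <<'E'
import sys; from rig import bot, eyes, probe_bus; import numpy as np
from scipy.spatial.transform import Rotation as R
# go.py x y z heading_of_tool_y [tilt]: shift & rotvec in tool axes from measured pose
x,y,z,h=map(float,sys.argv[1:5]); t=float(sys.argv[5]) if len(sys.argv)>5 else 0
s=probe_bus.read_state(); A=np.array(s['tcp_rot']); U,_,V=np.linalg.svd(A); A=U@V
c,n=np.cos(np.radians(h)),np.sin(np.radians(h))
T=np.c_[[-n,c,0],[c,n,0],[0,0,-1]]@R.from_rotvec([0,-t,0],degrees=True).as_matrix()
print('shift',(A.T@(np.array([x,y,z])-s['position'])).round(4),'rot',R.from_matrix(A.T@T).as_rotvec(degrees=True).round(1),'joints',s['joint_positions'].round(1),'t',s['time_s'],'F',s['force'].round(1))
E
python3 steer.py '0 0 0 0 0 0 0'; python3 go.py .5615 -.081 .17 82.6; python3 -c "
from rig import bot, eyes, probe_bus;print(probe_bus.read_state()['tcp_rot'].round(3).tolist())"
```

```text
time_s: 9.4
position: [0.5618, -0.0605, 0.2029]
tcp_rot: [[-0.794, 0.162, 0.586], [0.114, 0.987, -0.117], [-0.597, -0.026, -0.802]]
force: [0.4, 1.5, 0.1]
opening: 0.006
grasp_force: 0.0
shift [ 0.0175 -0.0195  0.0286] rot [-2.  36.6 -1.4] joints [ -20.5   20.8  120.1   63.8    6.1 -163.5] t 9.4 F [0.4 1.5 0.1]
[[-0.794, 0.162, 0.586], [0.114, 0.987, -0.117], [-0.597, -0.026, -0.802]]
```

```bash
python3 steer.py '0 0 0 -0.5 8 -0.3 0;0 0 0 -1 16 -0.6 0;0.006 -0.006 0.01 -1.4 24 -1 0;0.012 -0.013 0.02 -1.7 32 -1.2 0;0.0175 -0.0195 0.0286 -2 36.6 -1.4 0;0.0175 -0.0195 0.0286 -2 36.6 -1.4 0;0.0175 -0.0195 0.0286 -2 36.6 -1.4 0'; python3 go.py .5615 -.081 .122 82.6
```

```text
time_s: 10.1
position: [0.5636, -0.083, 0.1692]
tcp_rot: [[-0.991, 0.13, -0.003], [0.13, 0.991, -0.002], [0.002, -0.002, -1.0]]
force: [0.1, 0.7, -0.2]
opening: 0.006
grasp_force: 0.0
shift [0.0022 0.0019 0.0472] rot [-0.1 -0.1 -0.1] joints [ -19.5   29.9   93.1   -0.2   57.1 -101.9] t 10.1 F [ 0.1  0.7 -0.2]
```

```bash
python3 - <<'E'
from h import *
O=np.array([.5733,-.0835,0]);ex=np.array([.992,-.128,0]);ey=np.array([.128,.992,0])
for p in((265,372),(297,290),(285,330)):
    a,u=ray('scene',((p[0]+.5)/4-.5+265,(p[1]+.5)/4-.5+175))
    s=((O-a)@ey-.015)/(u@ey); q=a+s*u; print(p,((q-O)@ex*1000).round(1),(q[2]*1000).round(1))
E
```

```text
(265, 372) -63.1 75.4
(297, 290) -36.3 125.8
(285, 330) -46.1 98.6
```

```bash
python3 steer.py '0.0022 0.0019 0.025 0 0 0 0;0.0022 0.0019 0.048 0 0 0 0;0.0022 0.0019 0.05 0 0 0 0;0.008 0.0019 0.05 0 0 0 0;0.016 0.0019 0.05 0 0 0 0;0.024 0.0019 0.05 0 0 0 0;0.032 0.0019 0.05 0 0 0 0;0.032 0.0019 0.05 0 0 0 0'; python3 go.py .4720 -.0695 .119 82.6
```

```text
time_s: 11.0
position: [0.5278, -0.0745, 0.12]
tcp_rot: [[-0.992, 0.13, -0.002], [0.13, 0.992, 0.0], [0.002, 0.0, -1.0]]
force: [-0.3, -0.6, 0.5]
opening: 0.004
grasp_force: 0.0
shift [ 0.0559 -0.0023  0.0011] rot [ 0.  -0.1 -0. ] joints [ -20.    31.8  100.6   -0.    47.7 -102.6] t 11.0 F [-0.3 -0.6  0.5]
```

```bash
python3 steer.py '0.01 0 0 0 0 0 0;0.02 0 0 0 0 0 0;0.03 -0.001 0 0 0 0 0;0.04 -0.001 0 0 0 0 0;0.048 -0.002 0 0 0 0 0;0.056 -0.002 0 0 0 0 0;0.06 -0.002 0 0 0 0 0;0.06 -0.002 0 0 0 0 0'; python3 - <<'E'
from h import *
b=CAM['scene'][0]['color'][175:315,265:425,::-1]
cv2.imwrite('pics/p5.png',cv2.resize(b,None,fx=4,fy=4,interpolation=cv2.INTER_CUBIC))
E
```

```text
time_s: 11.8
position: [0.4692, -0.069, 0.1195]
tcp_rot: [[-0.992, 0.13, -0.001], [0.13, 0.992, 0.0], [0.001, 0.0, -1.0]]
force: [-0.1, -0.3, -0.1]
opening: 0.003
grasp_force: 0.0
```

View pics/p5.png

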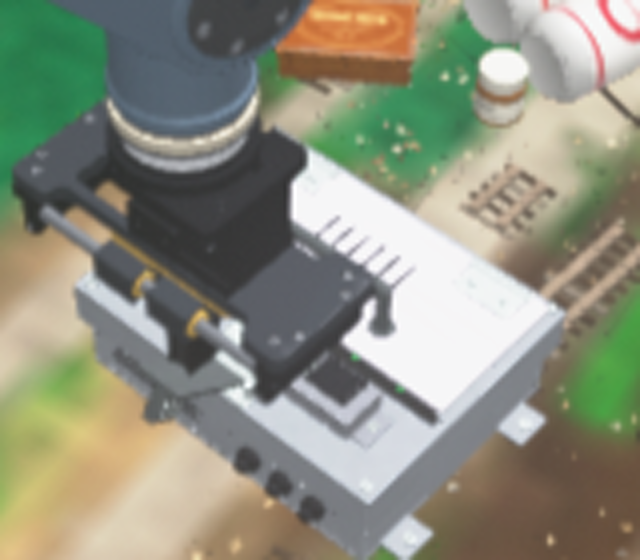

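The latch now lies thrown back over the front edge, with its fin at (165,405). Next is the bow handle.

```bash
python3 steer.py '0 0 -0.04 0 0 0 0;0 0 -0.08 0 0 0 0.3;0 0 -0.08 0 0 0 0.45'; python3 go.py .579 -.0842 .165 -7.4
```

```text
time_s: 12.2
position: [0.4741, -0.0706, 0.204]
tcp_rot: [[-0.992, 0.129, 0.011], [0.129, 0.992, -0.004], [-0.011, -0.003, -1.0]]
force: [1.3, 0.1, 0.1]
opening: 0.109
grasp_force: 0.0
shift [-0.1053  0.0002  0.0402] rot [ 0.4  0.6 90. ] joints [ -21.9   20.4  104.2   -0.    54.8 -104.4] t 12.2 F [1.3 0.1 0.1]
```

```bash
python3 steer.py '-0.03 0 0 0 0 8 0.45;-0.06 0 0 0 0 16 0.45;-0.09 0 0 0 0 24 0.45;-0.109 0 0 0 0 32 0.45;-0.109 0 0 0 0 40 0.45;-0.109 0 0.02 0 0 48 0.45;-0.109 0 0.035 0 0 56 0.45;-0.109 0 0.035 0 0 64 0.45;-0.109 0 0.035 0 0 72 0.45;-0.109 0 0.035 0 0 80 0.45;-0.109 0 0.035 0 0 88 0.45;-0.109 0 0.035 0 0 90 0.45;-0.109 0 0.035 0 0 90 0.45'; python3 go.py .579 -.0842 .093 -7.4
```

```text
time_s: 13.5
position: [0.5782, -0.0833, 0.1638]
tcp_rot: [[0.129, 0.992, -0.001], [0.992, -0.129, 0.0], [0.0, -0.001, -1.0]]
force: [-0.4, -0.3, -0.4]
opening: 0.449
grasp_force: 0.0
shift [-0.0008  0.001   0.0708] rot [-0. -0. -0.] joints [-19.1  31.3  91.4  -0.   57.4 -11.7] t 13.5 F [-0.4 -0.3 -0.4]
```

```bash
python3 steer.py '0 0.001 0.02 0 0 0 0.45;0 0.001 0.04 0 0 0 0.45;0 0.001 0.05 0 0 0 0.45;0 0.001 0.06 0 0 0 0.45;0 0.001 0.07 0 0 0 0.45;0 0.001 0.07 0 0 0 0.45'
```

```text
time_s: 14.1
position: [0.5784, -0.0833, 0.0933]
tcp_rot: [[0.129, 0.992, -0.002], [0.992, -0.129, 0.001], [0.0, -0.002, -1.0]]
force: [0.2, 0.9, 0.0]
opening: 0.448
grasp_force: 0.0
```

```bash
python3 steer.py '0 0 0 0 0 0 0.25;0 0 0 0 0 0 0.1;0 0 0 0 0 0 0;0 0 0 0 0 0 0;0 0 0 0 0 0 0;0 0 0 0 0 0 0'
```

```text
time_s: 14.7
position: [0.5801, -0.0837, 0.095]
tcp_rot: [[0.13, 0.992, 0.002], [0.992, -0.13, -0.001], [-0.0, 0.002, -1.0]]
force: [0.8, 0.0, 1.2]
opening: 0.106
grasp_force: 30.0
```

```bash
python3 steer.py '0 0.0035 -0.0064 0 0 0 0;0 0.0075 -0.0125 0 0 0 0;0 0.012 -0.018 0 0 0 0;0 0.017 -0.0235 0 0 0 0;0 0.017 -0.0235 0 0 0 0'
```

```text
time_s: 15.2
position: [0.5957, -0.0857, 0.1186]
tcp_rot: [[0.129, 0.992, -0.001], [0.992, -0.129, -0.0], [-0.0, -0.001, -1.0]]
force: [-1.9, -0.7, -2.2]
opening: 0.102
grasp_force: 30.0
```

```bash
python3 steer.py '0 0.0055 -0.0047 0 0 0 0;0 0.0113 -0.0091 0 0 0 0;0 0.0175 -0.0129 0 0 0 0;0 0.024 -0.0162 0 0 0 0;0 0.0308 -0.0188 0 0 0 0;0 0.0378 -0.0209 0 0 0 0;0 0.0449 -0.0223 0 0 0 0;0 0.0521 -0.0232 0 0 0 0;0 0.0521 -0.0232 0 0 0 0'
```

```text
time_s: 16.1
position: [0.6477, -0.0926, 0.1439]
tcp_rot: [[0.129, 0.992, -0.0], [0.992, -0.129, -0.001], [-0.001, -0.0, -1.0]]
force: [-4.7, -0.5, 5.8]
opening: 0.108
grasp_force: 30.0
```

```bash
python3 steer.py '0 0.0073 0 0 0 0 0;0 0.0146 0.0002 0 0 0 0;0 0.0217 0.0015 0 0 0 0;0 0.0288 0.003 0 0 0 0;0 0.0357 0.0054 0 0 0 0;0 0.0424 0.0082 0 0 0 0;0 0.0455 0.0095 0 0 0 0;0 0.0455 0.0095 0 0 0 0'
python3 - <<'E'
from h import *
b=CAM['scene'][0]['color'][155:315,245:425,::-1]
cv2.imwrite('pics/p6.png',cv2.resize(b,None,fx=3.5,fy=3.5,interpolation=cv2.INTER_CUBIC))
E
```

```text
time_s: 16.9
position: [0.6935, -0.0987, 0.1334]
tcp_rot: [[0.13, 0.992, 0.002], [0.992, -0.13, -0.001], [-0.001, 0.002, -1.0]]
force: [-3.7, -1.2, 4.9]
opening: 0.105
grasp_force: 30.0
```

View pics/p6.png

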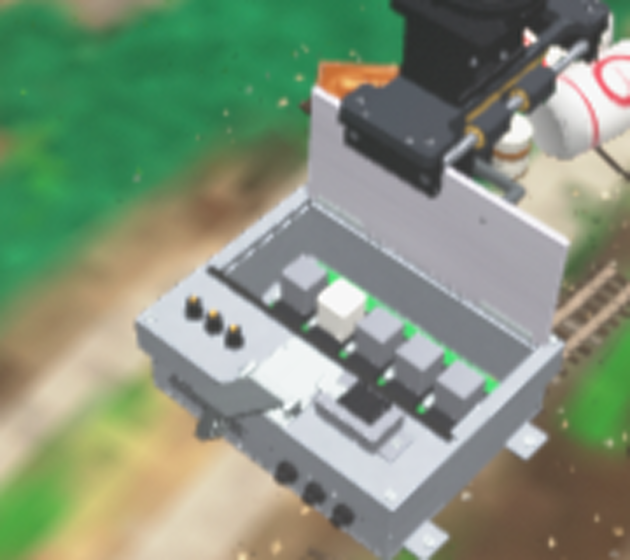

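The cover stands upright, its top edge running from about (315,90) to (565,240), with the latch back and the slide clear. Now to release gently and withdraw.

```bash
python3 steer.py '0 0 0 0 0 0 0.15;0 0 0 0 0 0 0.22;0 0 0 0 0 0 0.22;0 0 0 0 0 0 0.22;0 0 -0.01 0 0 0 0.22;0 0 -0.03 0 0 0 0.22;0 0 -0.05 0 0 0 0.22;0 0 -0.08 0 0 0 0.22;0 0 -0.12 0 0 0 0.22;0 0 -0.15 0 0 0 0.22;0 0 -0.15 0 0 0 0.22;0 0 -0.15 0 0 0 0.22'
python3 - <<'E'
from h import *
a=CAM['top'][0]['color'][100:300,220:420,::-1]; b=CAM['scene'][0]['color'][140:340,245:445,::-1]
cv2.imwrite('pics/p7.png',cv2.resize(np.hstack([a,b]),(800,400),interpolation=cv2.INTER_CUBIC))
E
```

```text
time_s: 18.2
position: [0.6931, -0.0983, 0.2831]
tcp_rot: [[0.13, 0.992, 0.002], [0.992, -0.13, -0.001], [-0.0, 0.003, -1.0]]
force: [-0.1, -0.3, -0.4]
opening: 0.221
grasp_force: 0.0
```

View pics/p7.png

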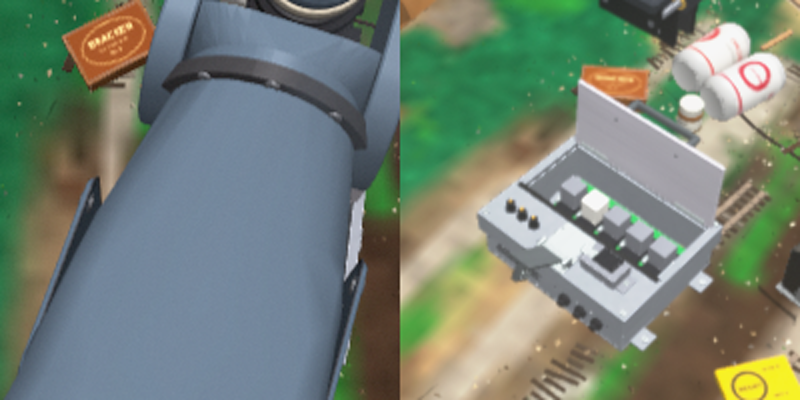

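The right half shows the cover standing by itself with the gripper well clear, the latch thrown back, the slide in its free notch and the nearby objects in view undisturbed. Handing in.

```bash
python3 -c "
from rig import bot, eyes, probe_bus;print(bot.hand_in())"
```

```text
the job is handed in; nothing more can be done
None
```

The relay bay is open and the job handed in at about 18 s: slide in its free notch, latch thrown back (the fingers slipped off its fin at about 50°, so I pushed it the rest of the way from behind), and cover standing upright by itself at about 92° by the arm's travel; tab force read at most 14.6 N (limit 18 N), and I saw nothing nearby disturbed.

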